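# Lay out the probe-check set on the mat

## Task

Lay out the probe-check set on the blue mat, each piece upright in the middle of its square. The flat stylus case goes in the square directly behind the reference sphere (behind is away from the robot), its long sides left to right along the mat's long sides, and the room thermometer on top of the middle of the case, lengthwise along it; the vee block goes in the square between the sphere and the setting ring, and the white flask in the square directly behind the ring. Leave the sphere and the ring where they stand, and do not disturb the orange offcut or the small tapered electrode on the near edge of the aluminium plate.

Things in the scene. Friction and masses are not known exactly. Their poses are not given: they have to be found in the camera images.
- mat: Blue layout mat, fixed, 206 x 308 x 3 mm; origin at the centre of its underside, its top 3 mm higher. x points away from the robot (short side, 'behind'), y to the left (long side). White lines print six squares of 100 mm on it: front row at x = -50 mm, back row at x = +50 mm, centres at y = -100, 0 and +100 mm. The back middle square stays empty.
- reference_sphere: Reference sphere: white 25 mm ball on a stem and a black round foot of 52 mm diameter and 14 mm height, 79 mm tall in all. Stands in the middle of one of the two outer front squares of the mat (left or right, it varies), not to be moved. Origin at the centre of its underside; axes parallel to the mat's (x = behind).
- ring_gauge: Setting ring: steel ring lying flat, 72 mm outside, 40 mm hole, 22 mm high. In the middle of the other outer front square, not to be moved. Origin at the centre of its underside; axes parallel to the mat's (x = behind).
- case_mid (a point): Flat grey stylus case with a clear lid and white label, 57 (x) x 91 (y) x 18 mm, lying flat on the granite at first. Point: its centre, 9 mm over its underside. y runs along its length; grasp it across the 57 mm width.
- thermometer_mid (a point): Black room thermometer with a grey display on one face, 28 (x) x 56 (y) x 32 mm. Point: its centre, 16 mm over its underside. y runs along its length; grasp it across the 28 mm width.
- vee_block_mid (a point): Ground steel vee block, 32 (x) x 50 (y) x 38 mm, vee upward; it stands with the case, thermometer and flask on the open granite left of the mat (other blocks, rings and spheres far back on the table are not meant). Point: its centre, 19 mm over its underside. Grasp it across its 32 mm faces (x).
- flask_mid (a point): White flask, 45 mm diameter, 88 mm tall: body 68 mm high, then a neck with a cap 27 mm wide. Point: on its axis, 44 mm over its underside.
- offcut: Bystander: orange resin offcut, 26 x 60 x 30 mm, loose. Origin at the centre of its underside. Leave it alone.
- electrode: Bystander: black tapered graphite electrode on a steel pallet 52 mm square, 88 mm tall, loose, standing on the front of the 21 mm thick aluminium fixture plate. Origin at the centre of its underside. Leave it alone.
Not all that is in view belongs to the job. There is more than one size of the part that bears flask_mid; the job needs the larger.

How it is judged:
By the outcome, as a careful person would: the job done as asked, in the order asked, and still so for the second after the job is handed in, with the robot touching nothing.
It also fails if it takes over 102 s, if anything falls off the work surface, if the arm or the gripper's body presses on something with over 40 N, if the wrist force passes 120 N, or if a joint passes its speed limit or range.

## Robot

A 6-joint arm with a two-finger parallel gripper is mounted at the origin on a cart in front of the work surface, level with it; the furniture and walls round the work are solid. World frame = base frame: x ahead of the robot, y to its left, z up, the work surface at z = 0. Lengths are in mm, angles in degrees, forces in N, time in s.
With the tool pointing down it reaches from about 350 to 850 mm from the base axis. Payload 8.1 kg.
Tool frame: the origin (TCP) lies where the fingers leave the gripper's body, on its centre line; the fingertips stand 73 mm ahead of it and the grasp point (between the pads) lies 54 mm ahead of it; z points along the fingers, y is the line along which they close (so a half turn about z gives the same grasp; the last joint's range is limited). The gripper opens to 85 mm and grips with 20 to 120 N. Pads are 22 mm wide; open, the fingers measure 114 mm over their backs; the gripper's body (76 mm by 85 mm) begins 54 mm behind the grasp point. The pads swing forward as they close: fully open they stand 13 mm farther back than shut.
Start: joints at [-73.018, 7.471, 85.268, -0, 87.261, -4.893], TCP at [223.575, -556.795, 303.892] pointing down, gripper open.
Joint ranges: [-169.43, 169.43], [-51.17, 129.36], [1.28, 143.12], [-76.62, 256.62], [0, 156.53], [-152.29, 152.29]. Speed limits (degrees/s): [136.94, 136.94, 159.86, 180, 180, 180].

## Interface

Orientations are given as [roll, pitch, yaw] about the fixed x, y, z axes, in that order (R = Rz(yaw) Ry(pitch) Rx(roll)).
In Python, from bench import sense, optics, r gives the robot as it stands.
- The arm moves only by the tool servo_tool, never from a script. Its argument "plan" is a list that holds one entry, the list of rows, each a list of 5 numbers: the shift along the world's x, y, z in m, then the turn about the world's z in degrees, then the finger opening in m, from 0 to 0.0854. A call has 1 to 10 rows; each row shifts and turns the commanded pose from where the row before left it; what a row does not reach is not made up. A row lasts 1/10 s, in which the tool goes at most 50 mm and 8.59 degrees, less where a joint would pass 70% of its speed; a pose out of reach is approached as far as the arm can. A call is refused whole if a number of a shift passes 0.05 or a number of a turn 8.59, either way. A call with a gripper value outside its range is refused whole. The fingers move at their own pace and stop on an object; "force" is the grip in N (left out, the last holds). Time passes only in rows, so rows that do not move let the fingers close. It gives the time, the measured TCP pose, the force, the opening and the grip force at its end, in the units of the state.
- sense(): the state, without advancing time (a new reading comes with each control period).
- optics.snapshot(name): name is "scene" or "top" or "wrist"; returns a dict with "frame" (384x512x3 uint8, blue, green, red), "fx", "fy", "cx", "cy" (pixels), "cam_to_world" (4x4, takes a point from camera to world coordinates). Camera axes: x right, y down, z forward; pixel columns grow to the right and rows downward; lengths in mm; the calibration is good to about 2 mm. A picture is of the moment at which its call begins. There is no depth.
- r.hand_in(): hands the job in; it is judged then, once.
The state is a dict: "time": time; "joint_pos": joint angles; "qd": joint speeds; "joint_efforts": joint torques, N m; "tool_pos": TCP position; "tcp_rot": TCP orientation; "ft_force": force on the tool from outside, world axes, zero at the start; "wrist_torque": the same for the moment, N m; "finger_gap": finger opening in mm; "grip_force": force on a finger pad.
Only numpy, scipy, OpenCV 4.12 (cv2) and the standard library are available. Lean on these libraries where they do the work, as an engineer would, in place of code of your own. Each camera call takes 0.05 s, during which the arm holds its last target. There are 200 camera calls.

## Working session

There is one attempt and no reset: what is moved stays moved. The work goes in short steps, Python scripts to look and compute and a tool call to move; the robot and the scene stay as the last step left them, time stands still between calls to the robot, and variables do not carry over. Pictures are saved under pics/ and viewed, at most 15 in all, crops included, and the job is handed in when it is done.

Besides the shell and the picture viewer there is one more tool, called as name([rows], argument=value, ...), one row to a line, values as JSON. servo_tool: Moves the arm, as the interface text tells. Its arguments: {"type":"object","properties":{"plan":{"type":"array"},"force":{"type":"number"}},"required":["plan"]}

```bash
ls; mkdir -p pics
python3 - <<'E'
from bench import sense, optics, r
import cv2, numpy as np
for n in ("scene","top"):
    s=optics.snapshot(n); cv2.imwrite(f"pics/{n}0.png",cv2.resize(s["frame"],(800,600))); np.savez(f"{n}0.npz",**s)
    print(n,s["fx"],s["cx"],s["cy"],np.round(s["cam_to_world"],3).tolist())
print(sense())
E
```

```text
pics
scene 410.9558218666997 254.1612243496573 190.52962543150923 [[-0.771, -0.32, 0.55, 17.656], [-0.636, 0.357, -0.684, 671.642], [0.023, -0.877, -0.479, 581.459], [0.0, 0.0, 0.0, 1.0]]
top 457.63378272804243 248.84868437687774 191.14056857856616 [[0.024, -0.983, 0.184, 371.124], [-1.0, -0.027, -0.015, -20.609], [0.019, -0.184, -0.983, 1270.879], [0.0, 0.0, 0.0, 1.0]]
{'time': 0.1, 'joint_pos': array([-7.30169148e+01,  7.51235543e+00,  8.53236568e+01,  9.03538303e-04,
        8.72610785e+01, -4.89369137e+00]), 'qd': array([ 0.01981615, -0.07458004, -0.22314878, -0.0716732 ,  0.00478688,
        0.02158967]), 'joint_efforts': array([ 2.22264345e-03, -5.70951319e+01, -5.01942301e+01, -1.93187097e-04,
        8.13948456e-03, -4.43319902e-05]), 'tool_pos': array([ 223.47614757, -556.42551738,  302.92689389]), 'tcp_rot': array([-1.79903340e+02, -9.18168090e-03,  2.18767248e+01]), 'ft_force': array([-0.10507915,  0.85502738, -0.04623424]), 'wrist_torque': array([ 0.01919505, -0.0131293 ,  0.02883555]), 'grip_force': 0.0, 'finger_gap': 84.99454778228359}
```

View pics/scene0.png

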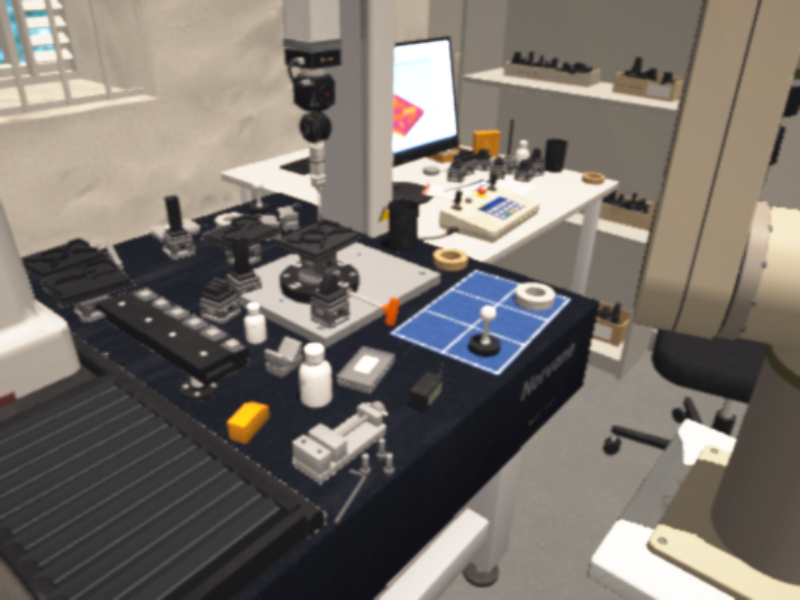

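View pics/top0.png

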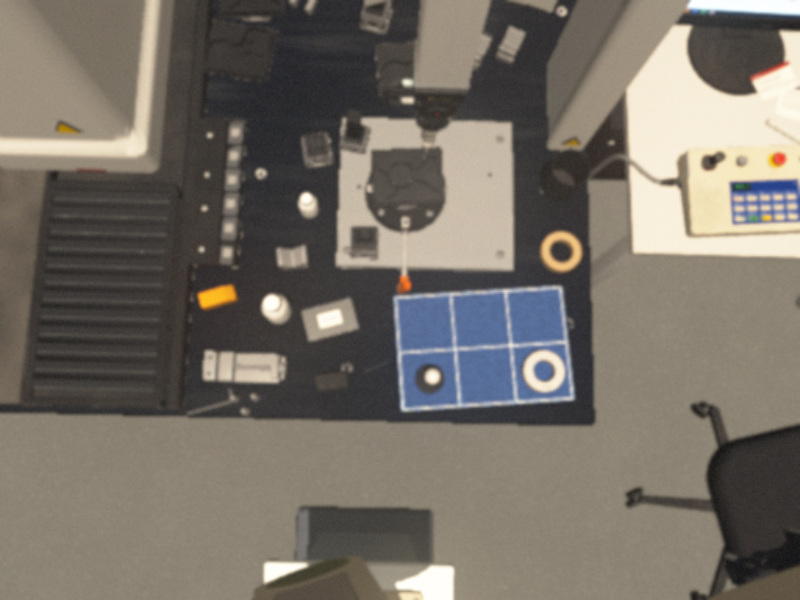

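The top view (800x600) shows the sphere front left (431,377) and the ring front right (543,370). The case is at (330,320), thermometer (332,381), large flask (275,308) and vee block (292,257). The yellow-orange offcut is at (217,297), the electrode at (363,240), and a red-tipped probe lever at (403,283) just behind the mat's back-left corner.

```bash
cat > h.py <<'E'
import cv2, numpy as np
from bench import sense, optics, r
def ray(s,u,v,z):
    T=np.array(s["cam_to_world"]); d=T[:3,:3]@np.array([(u-s["cx"])/s["fx"],(v-s["cy"])/s["fy"],1.]); o=T[:3,3]
    return o+d*(z-o[2])/d[2]
def proj(s,p):
    c=np.linalg.inv(np.array(s["cam_to_world"]))@np.r_[p,1.]
    return np.array([s["fx"]*c[0]/c[2]+s["cx"],s["fy"]*c[1]/c[2]+s["cy"]])
def blobs(mask,amin=40):
    cs,_=cv2.findContours(mask.astype(np.uint8),cv2.RETR_EXTERNAL,cv2.CHAIN_APPROX_NONE)
    return [c for c in cs if cv2.contourArea(c)>=amin]
def rect(s,c,z):
    "min-area rectangle of a contour cast onto plane z: centre, long, short, long-side direction (deg)"
    P=np.array([ray(s,u,v,z)[:2] for u,v in c[:,0,:].astype(float)],np.float32)
    (cx,cy),_,_=q=cv2.minAreaRect(P); b=cv2.boxPoints(q); e=[b[1]-b[0],b[2]-b[1]]
    e.sort(key=np.linalg.norm); a=np.degrees(np.arctan2(e[1][1],e[1][0]))%180
    return np.round([cx,cy,np.linalg.norm(e[1]),np.linalg.norm(e[0]),a],1)
E
python3 - <<'E'
from h import *
s=dict(np.load("top0.npz")); f=s["frame"]; h=cv2.cvtColor(f,cv2.COLOR_BGR2HSV); k=512/800
m=cv2.inRange(h,(100,100,90),(125,255,255))
m=cv2.morphologyEx(m,cv2.MORPH_CLOSE,np.ones((7,7)))
for c in blobs(m,2000): print("mat",rect(s,c,3), cv2.boundingRect(c))
box=lambda x0,y0,x1,y1:tuple(int(t*k) for t in (x0,y0,x1,y1))
def roi(name,b,fn,z):
    x0,y0,x1,y1=box(*b); M=np.zeros(f.shape[:2],np.uint8); M[y0:y1,x0:x1]=fn(f,h)[y0:y1,x0:x1]
    for c in blobs(M,15): print(name,rect(s,c,z),cv2.boundingRect(c))
br=lambda t:(lambda f,h:(h[...,2]>t).astype(np.uint8))
roi("case",(295,290,365,350),br(75),18)
roi("flask",(255,285,297,330),br(120),44)
roi("vee",(270,238,315,275),br(80),38)
roi("thermo",(310,365,355,395),lambda f,h:(h[...,2]<45).astype(np.uint8),32)
roi("thermobright",(310,370,355,395),lambda f,h:(h[...,2]>45).astype(np.uint8),32)
roi("offcut",(190,275,245,315),br(140),30)
roi("ring",(515,340,575,400),lambda f,h:((h[...,2]>150)&(h[...,1]<90)).astype(np.uint8),22)
roi("ball",(415,360,450,395),br(140),66)
roi("red",(393,265,415,292),lambda f,h:((h[...,1]>150)&(h[...,2]>120)&(h[...,0]<20)).astype(np.uint8),40)
for n,p in dict(elec=(363,240),red=(403,283)).items():
    for z in (21,80): print(n,ray(s,p[0]*k,p[1]*k,z).round())
im=cv2.resize(f[150:270,110:375],(795,360),interpolation=cv2.INTER_CUBIC); cv2.imwrite("pics/c1.png",cv2.convertScaleAbs(im,alpha=1.6,beta=15))
E
```

```text
mat [ 526.1 -209.   287.5  187.9   95. ] (256, 186, 108, 73)
case [566.8  65.2  97.8  64.3 106.6] (192, 190, 38, 30)
flask [579.5 158.5  49.6  49.3   1.6] (167, 188, 19, 19)
vee [672.3 135.4  56.8  43.5  99. ] (176, 156, 22, 17)
thermobright [457.2  57.   75.8  40.3  91.5] (198, 236, 29, 16)
offcut [600.5 264.8  64.4  32.5 108.8] (126, 182, 25, 16)
ring [ 487.9 -310.7  104.   102.3    1.4] (329, 217, 38, 39)
ball [ 466.9 -114.2   23.8   23.6   91.4] (272, 236, 10, 10)
ball [ 467.  -113.2   58.3   55.1   91.4] (265, 230, 23, 22)
red [630.8 -64.7  22.6  19.3   1.2] (255, 177, 8, 9)
elec [712.  10.  21.]
elec [696.   9.  80.]
red [634. -64.  21.]
red [622. -62.  80.]
```

View pics/c1.png

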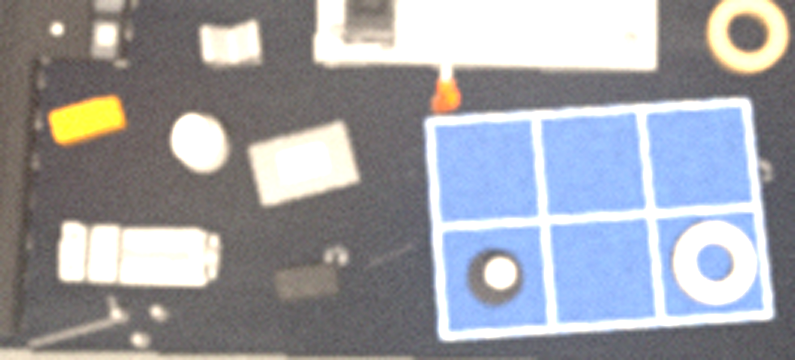

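The crop confirms the layout: the mat is turned about +4 to 5°, the case lies left of it, and the dark thermometer is at crop (307,282). I'll move over the mat for a closer wrist view.

servo_tool([
  [[0.027,0.035,0.005,7.3,0.085],[0.027,0.035,0.005,7.3,0.085],[0.027,0.035,0.005,7.3,0.085],[0.027,0.035,0.005,7.3,0.085],[0.027,0.035,0.005,7.3,0.085],[0.027,0.035,0.005,7.3,0.085],[0.027,0.035,0.005,7.3,0.085],[0.027,0.035,0.005,7.3,0.085],[0.027,0.035,0.005,7.3,0.085],[0.027,0.035,0.005,7.3,0.085]],
])

```text
time: 1.1
tool_pos: [494.2, -205.1, 353.8]
tcp_rot: [-180.0, -0.0, 95.2]
ft_force: [0.6, -0.6, 0.3]
finger_gap: 85.2
grip_force: 0.0
```

Run:
```python
from h import *
s=optics.snapshot("wrist"); np.savez("w1.npz",**s); cv2.imwrite("pics/w1.png",s["frame"])
q=sense(); print(q["tool_pos"].round(1),q["tcp_rot"].round(2),s["fx"],s["cx"],s["cy"]); print(np.round(s["cam_to_world"],3))
```

```text
[ 497.5 -200.1  354.6] [ 1.7982e+02 -1.6000e-01  9.5860e+01] 292.33766158651486 254.16107305670332 191.6920201436878
[[ 9.9600e-01  8.6000e-02  2.8000e-02  4.8689e+02]
 [ 9.1000e-02 -9.4200e-01 -3.2200e-01 -1.2196e+02]
 [-1.0000e-03  3.2300e-01 -9.4600e-01  4.2453e+02]
 [ 0.0000e+00  0.0000e+00  0.0000e+00  1.0000e+00]]
```

View pics/w1.png

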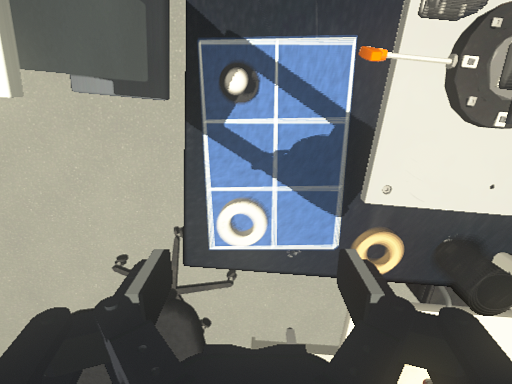

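The wrist view shows the whole mat, with corners near (199,39), (356,36), (340,248), (209,248) and inner crossings near (275,120) and (274,187). The red lever tip (372,53) lies just outside the mat.

```bash
cat >> h.py <<'E'
def fit2d(A,B):
    "rigid 2D fit B = R(a)A + t"
    a0=A.mean(0); b0=B.mean(0); H=(A-a0).T@(B-b0); a=np.arctan2(H[0,1]-H[1,0],H[0,0]+H[1,1])
    R=np.array([[np.cos(a),-np.sin(a)],[np.sin(a),np.cos(a)]]); t=b0-R@a0
    return a,R,t,np.linalg.norm(A@R.T+t-B,axis=1)
E
python3 - <<'E'
from h import *
s=dict(np.load("w1.npz")); f=s["frame"]; h=cv2.cvtColor(f,cv2.COLOR_BGR2HSV); g=cv2.cvtColor(f,cv2.COLOR_BGR2GRAY)
guess={(-100,150):(200,41),(0,150):(276,39),(100,150):(355,38),(-100,50):(205,121),(0,50):(275,120),(100,50):(349,119),(-100,-50):(208,189),(0,-50):(275,187),(100,-50):(343,187),(-100,-150):(210,247),(0,-150):(275,246),(100,-150):(339,246)}
A=np.array(list(guess),float); p=np.array(list(guess.values()),np.float32).reshape(-1,1,2)
p=cv2.cornerSubPix(g,p,(4,4),(-1,-1),(cv2.TERM_CRITERIA_EPS+cv2.TERM_CRITERIA_COUNT,40,.01)).reshape(-1,2)
B=np.array([ray(s,u,v,3)[:2] for u,v in p]); a,R,t,e=fit2d(A,B); print(p.round(1).tolist()); print("mat",t.round(1),np.degrees(a),e.round(1))
for n,q in dict(case=(50,100),empty=(50,0),vee=(-50,0),flask=(50,-100),sph=(-50,100),ring=(-50,-100)).items(): print(n,(R@np.array(q)+t).round(1))
m=((h[...,2]>190)&(h[...,1]<60)).astype(np.uint8); 
w=np.zeros_like(m); w[195:247,214:271]=m[195:247,214:271]
w=cv2.morphologyEx(w,cv2.MORPH_OPEN,np.ones((5,5)))
for c in blobs(w,200): print("ring",rect(s,c,22),cv2.boundingRect(c))
# red lever, triangulated across wrist, top, scene
pts=[]
for n in("w1","top0","scene0"):
    s=dict(np.load(n+".npz")); h=cv2.cvtColor(s["frame"],cv2.COLOR_BGR2HSV)
    m=((h[...,0]<12)&(h[...,1]>170)&(h[...,2]>150)).astype(np.uint8)
    for c in blobs(m,15):
        M=cv2.moments(c); u,v=M["m10"]/M["m00"],M["m01"]/M["m00"]; print(n,round(u),round(v),M["m00"],cv2.boundingRect(c),*[ray(s,u,v,z)[:2].round() for z in(20,60,100)])
E
```

```text
[[198.5, 40.5], [278.0, 37.599998474121094], [356.29998779296875, 36.5], [202.8000030517578, 122.30000305175781], [275.6000061035156, 116.4000015258789], [349.0, 119.0], [208.0, 189.0], [275.0, 187.0], [343.0, 187.0], [208.89999389648438, 248.89999389648438], [275.0, 246.0], [338.3999938964844, 244.60000610351562]]
mat [ 525.3 -205.6] 6.016106628274719 [1.5 3.4 3.8 3.9 4.2 2.8 2.6 0.3 3.  8.5 1.  3.6]
case [ 564.6 -100.9]
empty [ 575.1 -200.3]
vee [ 475.6 -210.8]
flask [ 585.6 -299.8]
sph [ 465.1 -111.4]
ring [ 486.1 -310.3]
ring [ 483.8 -313.2   75.9   73.1    5.3] (216, 202, 51, 45)
top0 259 182 27.5 (256, 178, 7, 8) [632. -66.] [623. -65.] [615. -64.]
top0 498 101 25.0 (495, 99, 7, 6) [ 892. -760.] [ 875. -736.] [ 859. -713.]
```

```bash
cat > mat.py <<'E'
from h import *
from scipy.optimize import least_squares
def matfit(s,x0=(525,-206,5.5)):
    g=cv2.cvtColor(s["frame"],cv2.COLOR_BGR2GRAY); hs=cv2.cvtColor(s["frame"],cv2.COLOR_BGR2HSV)
    th=cv2.morphologyEx(g,cv2.MORPH_TOPHAT,np.ones((9,9)))
    v,u=np.nonzero((th>25)&(hs[...,1]<130)); P=np.array([ray(s,a,b,3)[:2] for a,b in zip(u.astype(float),v)])
    loc=lambda x:(P-x[:2])@np.array([[np.cos(x[2]),-np.sin(x[2])],[np.sin(x[2]),np.cos(x[2])]])
    x=np.array([x0[0],x0[1],np.radians(x0[2])])
    for tol in(10,7,5,5):
        L=loc(x); ins=(abs(L[:,0])<108)&(abs(L[:,1])<158); dx=np.array([-100,0,100]); dy=np.array([-150,-50,50,150])
        for c in((-50,100),(-50,-100)): ins&=np.hypot(*(L-c).T)>46
        ix=abs(L[:,:1]-dx).argmin(1); iy=abs(L[:,1:]-dy).argmin(1)
        ex=abs(L[:,0]-dx[ix]); ey=abs(L[:,1]-dy[iy]); kx=ins&(ex<tol)&(ey>12); ky=ins&(ey<tol)&(ex>12)
        fn=lambda y:np.r_[(loc(y)[:,0]-dx[ix])[kx],(loc(y)[:,1]-dy[iy])[ky]]
        q=least_squares(fn,x,loss="soft_l1"); x=q.x
    return x[0],x[1],np.degrees(x[2]),np.sqrt(np.mean(fn(x)**2)),kx.sum(),ky.sum()
E
python3 - <<'E'
from mat import *
s=optics.snapshot("wrist"); np.savez("w2.npz",**s)
print(np.round(matfit(s),2)); print(np.round(matfit(dict(np.load("w1.npz"))),2)); print("top",np.round(matfit(dict(np.load("top0.npz"))),2))
f=s["frame"]; h=cv2.cvtColor(f,cv2.COLOR_BGR2HSV)
m=((h[...,2]>190)&(h[...,1]<60)).astype(np.uint8); m=cv2.morphologyEx(m,cv2.MORPH_OPEN,np.ones((5,5)))
for c in blobs(m,200):
    if len(c)<400: print("white",rect(s,c,22),rect(s,c,66),cv2.boundingRect(c))
m=((h[...,0]<16)&(h[...,1]>150)&(h[...,2]>150)).astype(np.uint8)
for c in blobs(m,15): print("red",rect(s,c,30),rect(s,c,60),cv2.boundingRect(c))
q=sense(); print(q["tool_pos"].round(1),q["tcp_rot"].round(2))
E
```

```text
[ 522.37 -210.41    5.09    1.39 1354.   1254.  ]
[ 524.4  -207.22    5.66    2.17 2110.   2100.  ]
top [ 525.76 -208.5     5.15    2.71  795.    715.  ]
white [ 837.8 -582.6   58.1   34.9    5.7] [ 799.7 -531.9   51.8   31.1    5.7] (398, 369, 32, 15)
white [ 968.2 -470.8  110.9   39.9  137.6] [ 916.  -432.3   98.8   35.5  137.6] (482, 320, 30, 38)
white [ 481.5 -315.6   73.2   72.7   51.9] [ 482.3 -294.    65.2   64.8   51.9] (212, 207, 47, 46)
white [ 462.6 -115.1   23.5   19.7   95.1] [ 465.4 -115.3   21.    17.5   95.1] (226, 79, 16, 20)
white [770.5   8.2  34.5  17.8   5.9] [739.9  -5.5  30.7  15.9   5.9] (482, 0, 30, 18)
red [622.8 -64.5  25.   14.6 173.4] [612.7 -68.5  23.1  13.5 173.4] (355, 52, 22, 15)
[ 496.  -202.6  354.3] [ 1.7991e+02 -8.0000e-02  9.5420e+01]
```

Mat fit: centre about (523,-210), yaw 5.1°. The measured ring centre agrees with the fit within 2 mm. Next I'll look at the parts.

servo_tool([
  [[0.005,0.041,0,0,0.085],[0.005,0.041,0,0,0.085],[0.005,0.041,0,0,0.085],[0.005,0.041,0,0,0.085],[0.005,0.041,0,0,0.085],[0.005,0.041,0,0,0.085],[0.005,0.041,0,0,0.085],[0.005,0.041,0,0,0.085],[0.005,0.041,0,0,0.085],[0,0,0,0,0.085]],
])

```text
time: 2.2
tool_pos: [538.2, 165.9, 353.0]
tcp_rot: [-179.9, -0.1, 95.0]
ft_force: [0.1, -0.0, -0.3]
finger_gap: 85.2
grip_force: 0.0
```

Run:
```python
from h import *
for i in range(4): s=optics.snapshot("wrist")
np.savez("w3.npz",**s); cv2.imwrite("pics/w3.png",cv2.resize(s["frame"],(768,576)))
q=sense(); print(q["time"],q["tool_pos"].round(1),q["tcp_rot"].round(2)); print(np.round(s["cam_to_world"],3))
```

```text
2.4 [538.5 161.1 353.5] [-1.7996e+02  4.0000e-02  9.4800e+01]
[[ 9.96000e-01  8.10000e-02  2.60000e-02  5.31612e+02]
 [ 8.50000e-02 -9.42000e-01 -3.23000e-01  2.44755e+02]
 [-2.00000e-03  3.24000e-01 -9.46000e-01  4.24003e+02]
 [ 0.00000e+00  0.00000e+00  0.00000e+00  1.00000e+00]]
```

View pics/w3.png

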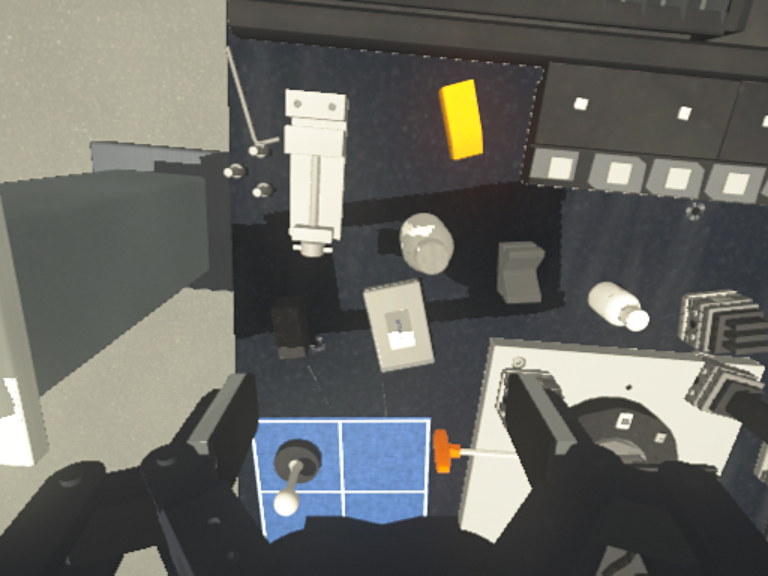

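In the 768x576 wrist view the case is at (400,325), vee block (521,270), thermometer (291,327), flask (427,243) and offcut (461,120). The electrode is at (525,390), and the red lever tip at (440,450).

Run:
```python
from h import *
s=dict(np.load("w3.npz")); f=s["frame"]; k=1/1.5
gb=cv2.GaussianBlur(cv2.cvtColor(f,cv2.COLOR_BGR2GRAY),(3,3),0)
R=dict(case=((352,270,445,380),18),vee=((488,232,552,312),38),flask=((395,205,462,282),44),therm=((265,288,310,366),32))
for n,((x0,y0,x1,y1),z) in R.items():
    x0,y0,x1,y1=[int(t*k) for t in(x0,y0,x1,y1)]; g=gb[y0:y1,x0:x1]
    t,m=cv2.threshold(g,0,1,cv2.THRESH_BINARY+cv2.THRESH_OTSU)
    print(n,"otsu",t,"pct",np.percentile(g,[2,25,50,75,98]))
    M=np.zeros(gb.shape,np.uint8); M[y0:y1,x0:x1]=m
    for c in blobs(M,60): print("  ",rect(s,c,z),rect(s,c,0),cv2.boundingRect(c)); last=c
c=s["frame"][180:256,165:300]; c=cv2.convertScaleAbs(cv2.resize(c,None,fx=5.5,fy=5.5,interpolation=cv2.INTER_CUBIC),alpha=2.2,beta=20); cv2.imwrite("pics/c2.png",c)
```

```text
case otsu 135.0 pct [ 46.  67.  95. 206. 255.]
   [564.   65.7  92.3  56.2 106.6] [565.4  57.7  96.4  58.7 106.6] (242, 187, 47, 61)
vee otsu 74.0 pct [ 35.  39.  61. 109. 116.]
   [667.8 138.3  59.   40.7  97.9] [681.2 127.8  64.8  44.7  97.9] (332, 161, 31, 41)
flask otsu 116.0 pct [ 40.  43.  98. 177. 247.]
   [578.2 159.2  54.5  45.4  95.7] [583.6 149.3  60.8  50.7  95.7] (267, 142, 35, 41)
therm otsu 58.0 pct [38. 43. 50. 61. 90.]
   [453.2  36.6  43.7  33.6   1.8] [446.8  19.6  47.3  36.4   1.8] (176, 223, 30, 21)
```

View pics/c2.png

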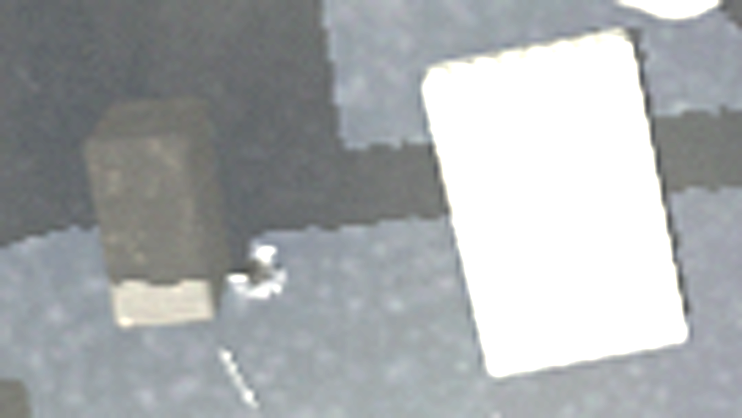

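Run:
```python
from h import *
s=dict(np.load("w3.npz")); c=lambda x,y,z:ray(s,165+x/5.5,180+y/5.5,z)[:2]
P=np.array([c(x,y,32) for x,y in((88,145),(208,138),(214,318),(113,325))]); print(P.round(1).tolist(),P.mean(0).round(1))
print("len",np.linalg.norm(P[3]-P[0]),np.linalg.norm(P[2]-P[1]),"wid",np.linalg.norm(P[1]-P[0]),np.linalg.norm(P[2]-P[3]))
print("angs",[np.degrees(np.arctan2(*(d[::-1])))%180 for d in(P[0]-P[3],P[1]-P[2])])
print("clip",[c(x,y,5).round(1) for x,y in((235,270),(285,275),(265,245),(262,298))])
```

```text
[[439.1, 79.4], [470.4, 84.1], [473.6, 31.4], [446.1, 26.9]] [457.3  55.5]
len 52.926429456327746 52.71598017562896 wid 31.67196476425158 27.790568356374642
angs [np.float64(97.64015086947634), np.float64(93.40807051995758)]
clip [array([475.1,  32.8]), array([489.6,  32.4]), array([483.4,  41.4]), array([483.2,  24.4])]
```

The thermometer is at (457,55.5), nearly parallel to the mat; a small clip sits beside its -y end. The case centre is (564,66), with its long side at 106.6°. Going for the case.

servo_tool([
  [[0.0042,-0.016,-0.03,2,0.085],[0.0042,-0.016,-0.03,2,0.085],[0.0042,-0.016,-0.03,2,0.085],[0.0042,-0.016,-0.03,2,0.085],[0.0042,-0.016,-0.03,2,0.085],[0.0042,-0.016,-0.03,1.7,0.085],[0,0,-0.034,0,0.085],[0,0,-0.034,0,0.085],[0,0,-0.024,0,0.085],[0,0,-0.01,0,0.085]],
])

```text
time: 3.4
tool_pos: [561.7, 64.4, 68.9]
tcp_rot: [-179.7, -0.1, 106.4]
ft_force: [0.0, -0.1, -0.1]
finger_gap: 85.0
grip_force: 0.0
```

servo_tool([
  [[0,0,0,0,0.06],[0,0,0,0,0.05],[0,0,0,0,0.04],[0,0,0,0,0.04],[0,0,0,0,0.04],[0,0,0,0,0.04]],
], force=40)

```text
time: 4.0
tool_pos: [565.0, 66.2, 73.7]
tcp_rot: [179.8, 0.1, 106.6]
ft_force: [-1.4, -1.3, 7.6]
finger_gap: 56.2
grip_force: 44.9
```

servo_tool([
  [[0,0,0.014,0,0.04],[0,0,0.034,0,0.04],[0,0,0.034,0,0.04],[0,-0.024,0.01,-1.5,0.04],[0,-0.034,0,-2,0.04],[0,-0.034,0,-2,0.04],[0,-0.034,0,-2,0.04],[0,-0.03,-0.01,-2,0.04],[0,-0.016,-0.02,-2,0.04],[0,0,-0.02,0,0.04]],
])

```text
time: 5.0
tool_pos: [564.3, -108.3, 115.1]
tcp_rot: [179.9, 0.1, 94.9]
ft_force: [0.2, 0.7, -0.4]
finger_gap: 56.5
grip_force: 44.0
```

servo_tool([
  [[0,0,-0.014,0,0.04],[0,0,-0.01,0,0.04],[0,0,-0.008,0,0.04],[0,0,-0.004,0,0.04],[0,0,0,0,0.04]],
])

```text
time: 5.5
tool_pos: [563.7, -105.4, 77.7]
tcp_rot: [-180.0, -0.0, 95.1]
ft_force: [-0.5, 0.8, -0.7]
finger_gap: 55.9
grip_force: 44.0
```

Run:
```python
from h import *
s=optics.snapshot("wrist"); np.savez("w4.npz",**s); cv2.imwrite("pics/w4.png",s["frame"])
q=sense(); print(q["time"],q["tool_pos"].round(1),q["tcp_rot"].round(2),q["ft_force"].round(1),q["finger_gap"])
```

```text
5.55 [ 564.  -105.5   78.2] [1.7999e+02 1.0000e-02 9.5110e+01] [ 0.2 -0.7  0.2] 55.83962559897071
```

View pics/w4.png

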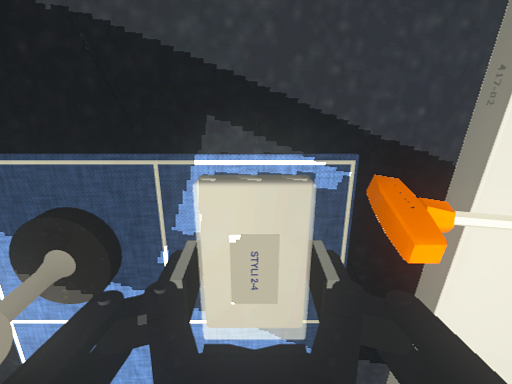

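The case is held over the back-left square, between lines at columns 160 and 352 and rows 161 and 322. The lever tip (405,220) is clear of the fingers. I'll compute the centring.

Run:
```python
from h import *
s=dict(np.load("w4.npz"))
p=lambda u,v,z:ray(s,u,v,z)[:2].round(1)
print("grid y150",p(160,162,3),p(352,162,3)," x0 line",p(157,170,3),p(163,240,3)," x100",p(353,165,3),p(346,250,3),"y50",p(130,322,3),p(310,322,3))
for z in(23,):print("case top",p(201,182,z),p(311,182,z),p(205,327,z),p(306,327,z))
print("bottom edge far",p(200,174,4.5),p(314,174,4.5), "lever",[p(405,220,z) for z in(20,40,60)])
```

```text
grid y150 [511.7 -60.2] [608.8 -51.4]  x0 line [510.1 -64.6] [ 512.7 -104.7]  x100 [609.7 -52.9] [ 615.5 -101.7] y50 [ 491.7 -163.9] [ 602.9 -153.7]
case top [536.  -62.6] [585.1 -58.1] [ 540.7 -144.1] [ 594.9 -139.2]
bottom edge far [532.4 -64.3] [590.2 -59. ] lever [array([633.7, -73.8]), array([621.6, -65.7]), array([609.6, -57.7])]
```

servo_tool([
  [[0,0,-0.001,0,0.04],[0,0,0,0,0.065],[0,0,0,0,0.075],[0,0,0,0,0.08],[0,0,0.02,0,0.08],[0,0,0.034,0,0.08],[-0.01,0.012,0.034,0,0.08],[-0.016,0.022,0.02,0,0.08],[-0.016,0.022,0,0,0.08]],
])

```text
time: 6.45
tool_pos: [523.7, -49.9, 189.4]
tcp_rot: [179.6, 0.1, 95.0]
ft_force: [-0.2, 0.5, -0.9]
finger_gap: 80.1
grip_force: 0.0
```

Run:
```python
from h import *
s=optics.snapshot("wrist"); np.savez("w5.npz",**s); cv2.imwrite("pics/w5.png",s["frame"])
q=sense(); print(q["time"],q["tool_pos"].round(1),q["tcp_rot"].round(2),q["ft_force"].round(1),q["finger_gap"])
```

```text
6.5 [520.7 -46.7 186.9] [ 1.7988e+02 -6.0000e-02  9.5100e+01] [ 1.7  2.1 -1.9] 80.00915641008743
```

View pics/w5.png

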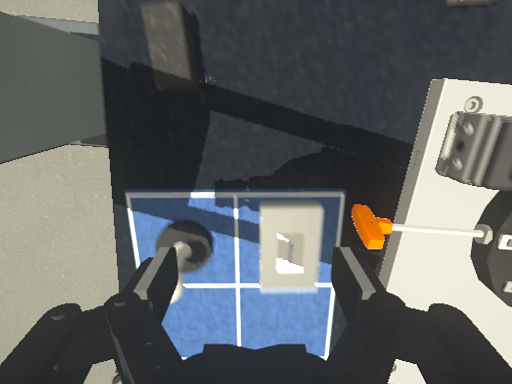

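The case lies squarely in the back-left square, at (291,245). The thermometer is at (170,40). I'll move above it.

servo_tool([
  [[-0.016,0.028,0,0,0.08],[-0.016,0.028,0,0,0.08],[-0.016,0.028,0,0,0.08],[-0.016,0.028,0,0,0.08],[0,0,0,0,0.08],[0,0,0,0,0.08]],
])

```text
time: 7.1
tool_pos: [457.7, 62.5, 185.0]
tcp_rot: [180.0, 0.0, 95.2]
ft_force: [0.2, 0.7, 1.1]
finger_gap: 80.2
grip_force: 0.0
```

Run:
```python
from h import *
s=optics.snapshot("wrist"); np.savez("w6.npz",**s); f=cv2.convertScaleAbs(s["frame"],alpha=1.6,beta=15); cv2.imwrite("pics/w6.png",f)
q=sense(); print(q["time"],q["tool_pos"].round(1),q["tcp_rot"].round(2),q["ft_force"].round(1),q["finger_gap"])
```

```text
7.15 [458.1  62.  185.1] [1.7996e+02 2.0000e-02 9.5110e+01] [ 0.4  0.6 -0.6] 79.66934939620639
```

View pics/w6.png

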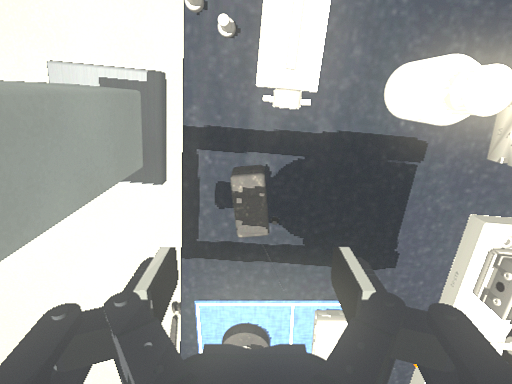

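The thermometer's top face spans roughly (232,175)–(269,236). The vise above it and the flask at upper right are clear.

Run:
```python
from h import *
s=dict(np.load("w6.npz")); P=np.array([ray(s,u,v,32)[:2] for u,v in((232,175),(265,173),(269,235),(236,237))])
print(P.round(1).tolist(),P.mean(0).round(1),[round(np.linalg.norm(P[i]-P[i-1]),1) for i in range(4)],np.degrees(np.arctan2(*(P[0]+P[1]-P[2]-P[3])[::-1])))
g=cv2.cvtColor(s["frame"],cv2.COLOR_BGR2GRAY); c=cv2.resize(g[155:250,205:300],None,fx=6,fy=6,interpolation=cv2.INTER_CUBIC); cv2.imwrite("pics/c3.png",cv2.convertScaleAbs(c,alpha=2.5,beta=10))
```

```text
[[438.5, 81.7], [464.4, 85.7], [473.4, 31.7], [445.5, 27.2]] [455.4  56.6] [np.float64(55.0), np.float64(26.2), np.float64(54.8), np.float64(28.2)] 98.42182702517243
```

View pics/c3.png

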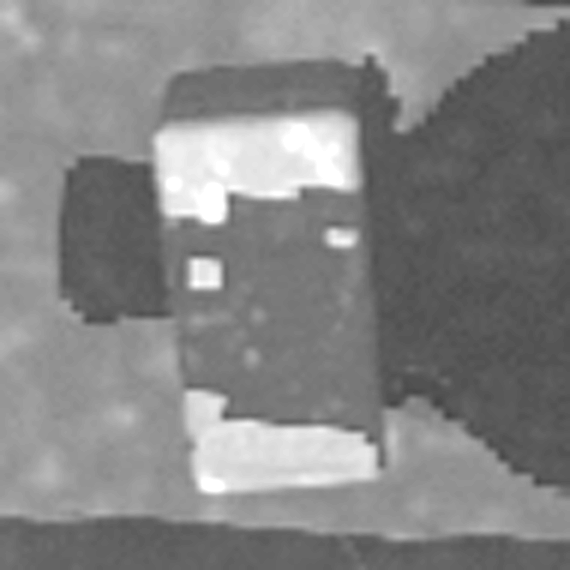

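servo_tool([
  [[-0.0025,-0.001,-0.034,2.9,0.075],[0,0,-0.034,0,0.075],[0,0,-0.026,0,0.075],[0,0,-0.011,0,0.075],[0,0,0,0,0.05],[0,0,0,0,0.03],[0,0,0,0,0.015],[0,0,0,0,0.015],[0,0,0,0,0.015],[0,0,0,0,0.015]],
], force=40)

```text
time: 8.15
tool_pos: [456.8, 61.2, 81.8]
tcp_rot: [179.8, 0.0, 98.0]
ft_force: [-0.5, -0.5, 6.0]
finger_gap: 27.2
grip_force: 40.6
```

servo_tool([
  [[0,0,0.014,0,0.015],[0,0,0.034,0,0.015],[0,0,0.034,0,0.015],[0.01,-0.015,0.01,-0.9,0.015],[0.02,-0.03,0,-1,0.015],[0.02,-0.03,0,-1,0.015],[0.02,-0.03,0,0,0.015],[0.02,-0.03,0,0,0.015],[0.0143,-0.02,0,0,0.015],[0.005,-0.008,0,0,0.015]],
])

```text
time: 9.15
tool_pos: [565.7, -103.8, 172.6]
tcp_rot: [179.9, 0.0, 95.0]
ft_force: [0.3, -0.3, -0.1]
finger_gap: 27.2
grip_force: 39.7
```

servo_tool([
  [[0,0,0,0,0.015]],
])

```text
time: 9.25
tool_pos: [564.9, -102.5, 172.1]
tcp_rot: [180.0, 0.0, 95.0]
ft_force: [0.3, 0.9, -0.0]
finger_gap: 27.0
grip_force: 39.7
```

Run:
```python
from h import *
s=optics.snapshot("wrist"); np.savez("w7.npz",**s); f=cv2.convertScaleAbs(s["frame"],alpha=1.3,beta=15); cv2.imwrite("pics/w7.png",f)
q=sense(); print(q["time"],q["tool_pos"].round(1),q["tcp_rot"].round(2),q["ft_force"].round(1),q["finger_gap"])
```

```text
9.3 [ 564.3 -101.6  171.9] [-1.7998e+02 -3.0000e-02  9.5040e+01] [ 0.  -0.5 -1.4] 27.402357553436193
```

View pics/w7.png

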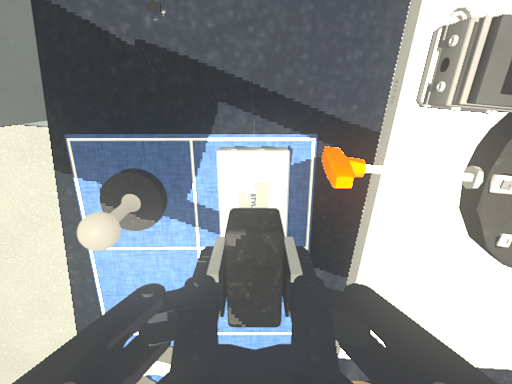

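Run:
```python
from h import *
s=dict(np.load("w7.npz"))
for z in(122,124): print(z,"near",ray(s,254,326,z)[:2].round(1),"far top?",[ray(s,254,v,z)[:2].round(1).tolist() for v in(209,225,240)],"far bottom",ray(s,254,209,z-32)[:2].round(1))
print("pred corners",[proj(s,p).round(0).tolist() for p in([564.3,-107+28,124],[564.3,-107-28,124],[564.3,-107+28,92])])
print("case top edge",ray(s,254,150,3)[:2],[ray(s,u,v,21)[:2].round(1).tolist() for u,v in((217,152),(290,152))])
g=cv2.cvtColor(s["frame"],cv2.COLOR_BGR2GRAY); print(g[195:335:5,254])
```

```text
122 near [ 567.7 -133.9] far top? [[561.9, -68.7], [562.6, -76.5], [563.3, -84.1]] far bottom [563.1 -81.8]
124 near [ 567.5 -132. ] far top? [[561.9, -67.9], [562.5, -75.6], [563.2, -83.1]] far bottom [563.  -80.9]
pred corners [[257.0, 232.0], [247.0, 330.0], [257.0, 206.0]]
case top edge [561.47833864 -64.83482111] [[533.1, -65.5], [588.8, -60.5]]
[136 170 130  60  56  56  53  51  55  53  52  51  52  50  48  47  47  48
  48  47  49  47  47  47  46  47  47 138]
```

Thermometer centre is about (565,-107), matching the case centre (565,-107.5). Lowering it.

servo_tool([
  [[0,0,-0.03,0,0.015],[0,0,-0.025,0,0.015],[0,0,-0.01,0,0.015],[0,0,-0.003,0,0.015],[0,0,0,0,0.015],[0,0,-0.0015,0,0.015],[0,0,0,0,0.015]],
])

```text
time: 10.0
tool_pos: [565.2, -101.8, 103.4]
tcp_rot: [179.9, 0.0, 95.1]
ft_force: [0.2, 0.6, -0.7]
finger_gap: 27.3
grip_force: 39.7
```

servo_tool([
  [[0,0,-0.001,0,0.015],[0,0,0,0,0.015]],
])

```text
time: 10.2
tool_pos: [565.2, -101.9, 102.7]
tcp_rot: [179.9, 0.0, 95.1]
ft_force: [-1.5, 1.5, 6.5]
finger_gap: 27.1
grip_force: 40.5
```

servo_tool([
  [[0,0,0.0005,0,0.035],[0,0,0,0,0.045],[0,0,0.015,0,0.055],[0,0,0.034,0,0.07],[0,0,0.036,0,0.07],[0,0.01,0.036,0,0.07],[0.01,0.035,0,0,0.07],[0.017,0.04,0,0,0.07],[0.017,0.04,0,0,0.07],[0.017,0.04,0,0,0.07]],
])

```text
time: 11.2
tool_pos: [626.2, 64.6, 224.5]
tcp_rot: [179.9, 0.0, 95.0]
ft_force: [1.5, -0.1, 0.3]
finger_gap: 70.2
grip_force: 0.0
```

servo_tool([
  [[0.017,0.04,0,0,0.07],[0.017,0.03,0,0.9,0.07],[0.005,0.005,0,2,0.07],[0,0,0,0,0.07],[0,0,0,0,0.07]],
])

```text
time: 11.7
tool_pos: [664.4, 137.3, 223.2]
tcp_rot: [-180.0, 0.0, 97.9]
ft_force: [-0.0, -0.3, -1.1]
finger_gap: 69.9
grip_force: 0.0
```

Run:
```python
from h import *
s=optics.snapshot("wrist"); np.savez("w8.npz",**s); f=cv2.convertScaleAbs(s["frame"],alpha=1.3,beta=15); cv2.imwrite("pics/w8.png",f)
q=sense(); print(q["time"],q["tool_pos"].round(1),q["tcp_rot"].round(2),q["ft_force"].round(1),q["finger_gap"])
```

```text
11.75 [664.3 137.  223.2] [-1.7998e+02  2.0000e-02  9.7880e+01] [-0.8 -0.1 -0.3] 70.16245478497318
```

View pics/w8.png

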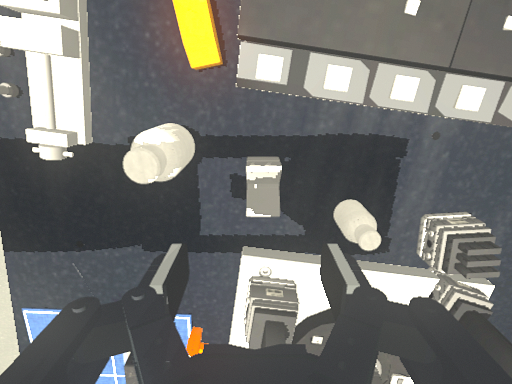

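The vee block is at image (263,187), framed by the fingers. The flask cap is at (143,162) and the small flask at (360,225).

Run:
```python
from h import *
s=dict(np.load("w8.npz")); f=s["frame"]
g=cv2.GaussianBlur(cv2.cvtColor(f,cv2.COLOR_BGR2GRAY),(3,3),0)
M=np.zeros_like(g); M[150:224,236:290]=g[150:224,236:290]>70
for c in blobs(M,100):
    print(cv2.boundingRect(c),cv2.minAreaRect(c),rect(s,c,38),rect(s,c,0))
    k=cv2.approxPolyDP(c,3,True)[:,0]; print(k.tolist())
print("near z38",ray(s,263,217,38)[:2],"far z0",ray(s,264,156.5,0)[:2])
for z in(38,): print("edges x",[ray(s,u,195,z)[:2].round(1).tolist() for u in(246,281)])
print(g[150:224:2,250].tolist()); print(g[195,236:292:2].tolist())
# flask from w8: body base/silhouette and cap
h=cv2.cvtColor(f,cv2.COLOR_BGR2HSV); M=np.zeros_like(g); M[115:192,115:200]=g[115:192,115:200]>95
for c in blobs(M,300):
    print("flask",cv2.boundingRect(c),cv2.minAreaRect(c))
```

```text
(245, 157, 38, 61) ((263.5, 187.0), (60.0, 37.0), 90.0) [672.6 137.8  58.4  33.3  97.4] [675.5 125.6  67.1  38.3  97.4]
[[247, 157], [245, 216], [279, 216], [279, 159]]
near z38 [676.81559265 109.09417375] far z0 [671.38342819 159.29589416]
edges x [[657.9, 128.9], [690.1, 133.4]]
[35, 35, 34, 61, 98, 106, 100, 121, 222, 236, 233, 191, 192, 195, 196, 133, 102, 109, 111, 111, 110, 109, 109, 109, 109, 110, 109, 109, 108, 158, 217, 234, 233, 153, 57, 55, 56]
[35, 36, 36, 37, 36, 74, 111, 110, 110, 110, 110, 109, 110, 110, 111, 110, 111, 111, 110, 110, 111, 102, 45, 36, 36, 36, 38, 38]
flask (123, 123, 72, 61) ((158.15000915527344, 153.95001220703125), (55.02362823486328, 75.57842254638672), 71.56504821777344)
```

servo_tool([
  [[0.009,-0.0037,-0.034,-1,0.058],[0,0,-0.034,0,0.058],[0,0,-0.034,0,0.058],[0,0,-0.03,0,0.058],[0,0,-0.012,0,0.058],[0,0,0,0,0.04],[0,0,0,0,0.02],[0,0,0,0,0.02],[0,0,0,0,0.02],[0,0,0,0,0.02]],
], force=60)

```text
time: 12.75
tool_pos: [674.4, 134.6, 80.5]
tcp_rot: [179.9, 0.0, 97.0]
ft_force: [-0.8, -1.3, 2.6]
finger_gap: 30.3
grip_force: 63.0
```

servo_tool([
  [[0,0,0.01,0,0.02],[0,0,0.02,0,0.02],[0,0,0.034,0,0.02],[0,0,0.034,0,0.02],[0,0,0.022,0,0.02],[0,0,0,0,0.02]],
])

```text
time: 13.35
tool_pos: [676.0, 134.9, 205.0]
tcp_rot: [179.5, -0.0, 97.0]
ft_force: [0.2, 0.8, -2.0]
finger_gap: 30.1
grip_force: 62.5
```

servo_tool([
  [[-0.0126,-0.0215,0,0,0.02],[-0.0235,-0.041,0,-0.9,0.02],[-0.0235,-0.041,0,-1,0.02],[-0.0235,-0.041,0,0,0.02],[-0.0235,-0.041,0,0,0.02],[-0.0235,-0.041,0,0,0.02],[-0.0235,-0.041,0,0,0.02],[-0.0235,-0.041,0,0,0.02],[-0.0165,-0.028,0,0,0.02],[-0.007,-0.013,0,0,0.02]],
])

```text
time: 14.35
tool_pos: [470.7, -216.9, 197.4]
tcp_rot: [-179.9, -0.0, 94.9]
ft_force: [0.7, 0.3, -3.1]
finger_gap: 30.2
grip_force: 62.4
```

servo_tool([
  [[0,0,-0.034,0,0.02],[0,0,-0.034,0,0.02],[0,0,-0.034,0,0.02],[0,0,-0.006,0,0.02],[0,0,0,0,0.02],[0,0,0,0,0.02]],
])

```text
time: 14.95
tool_pos: [474.0, -215.1, 92.3]
tcp_rot: [179.9, 0.1, 95.1]
ft_force: [-0.4, -1.7, -2.5]
finger_gap: 30.6
grip_force: 62.4
```

Run:
```python
from h import *
s=optics.snapshot("wrist"); np.savez("w9.npz",**s); f=cv2.convertScaleAbs(s["frame"],alpha=1.2,beta=10); cv2.imwrite("pics/w9.png",f)
q=sense(); print(q["time"],q["tool_pos"].round(1),q["tcp_rot"].round(2),q["ft_force"].round(1),q["finger_gap"])
```

```text
15.0 [ 474.4 -215.5   92.9] [1.7985e+02 1.0000e-01 9.5100e+01] [-0.2 -0.6 -2.4] 30.10558034551221
```

View pics/w9.png

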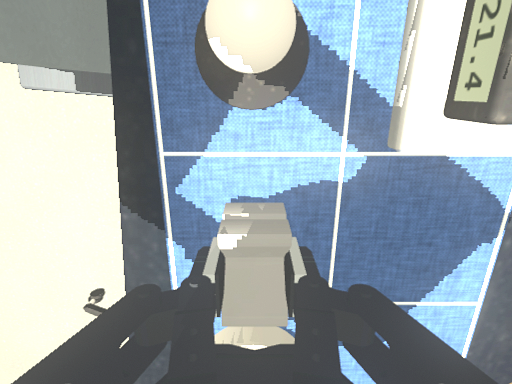

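The vee block sits centred between the lines at columns 165 and 338, with the line rows at 155 and 303. The sphere and the case are clear. I'll check the numbers.

Run:
```python
from h import *
s=dict(np.load("w9.npz")); p=lambda u,v,z=3:ray(s,u,v,z)[:2].round(1).tolist()
print("y50",p(162,155),p(344,155)," x-100",p(168,215),p(174,270)," x0",p(338,215),p(333,270)," y-50",p(340,303),p(478,303))
print("vee far bottom",p(222,203.5,13),p(286,203.5,13),"near top",p(221,327,51),p(288,327,51))
```

```text
y50 [418.8, -169.8] [519.4, -160.7]  x-100 [421.9, -205.8] [425.5, -243.7]  x0 [522.6, -196.8] [526.4, -234.7]  y-50 [535.6, -259.5] [627.1, -251.3]
vee far bottom [454.3, -191.6] [489.4, -188.5] near top [460.4, -240.2] [492.5, -237.4]
```

servo_tool([
  [[0,0,-0.006,0,0.02],[0,0,-0.003,0,0.02],[0,0,0,0,0.02],[0,0,0,0,0.02]],
])

```text
time: 15.4
tool_pos: [473.9, -215.5, 83.4]
tcp_rot: [179.9, 0.1, 95.1]
ft_force: [-1.5, 1.3, 5.4]
finger_gap: 30.7
grip_force: 63.5
```

servo_tool([
  [[0,0,0,0,0.045],[0,0,0,0,0.06],[0,0,0.02,0,0.07],[0,0,0.034,0,0.08],[0,0,0.034,0,0.08],[0,0.01,0.034,0,0.08],[0.005,0.03,0.008,0,0.08],[0.013,0.042,0,0,0.08],[0.013,0.042,0,0,0.08],[0.013,0.042,0,0,0.08]],
])

```text
time: 16.4
tool_pos: [517.4, -47.6, 212.4]
tcp_rot: [179.9, 0.0, 95.0]
ft_force: [0.6, -0.2, -0.2]
finger_gap: 79.6
grip_force: 0.0
```

servo_tool([
  [[0.013,0.042,0,0,0.08],[0.013,0.042,0,0,0.08],[0.013,0.042,0,0,0.08],[0.013,0.042,0,0,0.08],[0.0095,0.03,0,0,0.08],[0,0.01,0,0,0.08],[0,0,0,0,0.08]],
])

```text
time: 17.1
tool_pos: [578.2, 160.2, 211.6]
tcp_rot: [-180.0, 0.0, 95.2]
ft_force: [-0.8, -0.6, -0.1]
finger_gap: 79.9
grip_force: 0.0
```

Run:
```python
from h import *
s=optics.snapshot("wrist"); np.savez("w10.npz",**s); f=s["frame"]
q=sense(); print(q["time"],q["tool_pos"].round(1),q["tcp_rot"].round(2),q["finger_gap"])
a,b=[proj(s,(578.5,159,z)) for z in(0,88)]; print("pred base/top px",a.round(),b.round())
h=cv2.cvtColor(f,cv2.COLOR_BGR2HSV); m=(h[...,2]>90).astype(np.uint8)
x0,x1=int(min(a[0],b[0])-45),int(max(a[0],b[0])+45); y0,y1=int(min(a[1],b[1])-45),int(max(a[1],b[1])+45); y0=max(y0,0)
M=np.zeros_like(m); M[y0:y1,x0:x1]=m[y0:y1,x0:x1]
for c in blobs(M,300): print(cv2.boundingRect(c),rect(s,c,44),rect(s,c,68))
# predicted silhouette box for comparison
t=np.linspace(0,6.28,60); P=np.array([proj(s,(578.5+R*np.cos(k),159+R*np.sin(k),z)) for z,R in((0,22.5),(68,22.5),(88,13.5)) for k in t]); print(P.min(0).round(),(P.max(0)-P.min(0)).round())
```

```text
17.15 [578.1 159.  211.6] [-1.7996e+02  3.0000e-02  9.5140e+01] 79.98607819184193
pred base/top px [254. 181.] [254. 216.]
(228, 161, 54, 73) [578.4 156.   66.1  46.5 110.1] [577.6 164.8  59.4  41.8 110.1]
[226. 159.] [57. 74.]
```

Silhouette matches the prediction within 2 px. Grasping the flask.

servo_tool([
  [[0,-0.001,-0.03,0,0.08],[0,0,-0.034,0,0.08],[0,0,-0.034,0,0.08],[0,0,-0.012,0,0.08],[0,0,0,0,0.06],[0,0,0,0,0.045],[0,0,0,0,0.035],[0,0,0,0,0.035],[0,0,0,0,0.035],[0,0,0,0,0.035]],
], force=40)

```text
time: 18.15
tool_pos: [580.1, 158.1, 104.5]
tcp_rot: [179.8, 0.0, 95.1]
ft_force: [-1.2, -1.4, 7.2]
finger_gap: 42.7
grip_force: 41.4
```

servo_tool([
  [[0,0,0.01,0,0.035],[0,0,0.02,0,0.035],[0,0,0.034,0,0.035],[0,0,0.034,0,0.035],[0,0,0.022,0,0.035],[0,0,0,0,0.035]],
])

```text
time: 18.75
tool_pos: [580.7, 158.6, 227.6]
tcp_rot: [179.5, -0.0, 95.1]
ft_force: [0.7, 0.1, -1.9]
finger_gap: 42.6
grip_force: 41.2
```

servo_tool([
  [[0,-0.02,0,0,0.035],[0,-0.035,0,0,0.035],[0,-0.042,0,0,0.035],[0,-0.042,0,0,0.035],[0,-0.042,0,0,0.035],[0,-0.042,0,0,0.035],[0,-0.042,0,0,0.035],[0,-0.042,0,0,0.035],[0.001,-0.042,0,0,0.035],[0.001,-0.042,0,0,0.035]],
])

```text
time: 19.75
tool_pos: [579.7, -234.3, 220.6]
tcp_rot: [-179.9, -0.1, 95.1]
ft_force: [-0.0, 0.3, -1.5]
finger_gap: 42.2
grip_force: 41.1
```

servo_tool([
  [[0.0012,-0.035,0,0,0.035],[0,-0.025,0,0,0.035],[0,-0.0125,-0.02,0,0.035],[0,0,-0.034,0,0.035],[0,0,-0.034,0,0.035],[0,0,-0.016,0,0.035],[0,0,0,0,0.035],[0,0,0,0,0.035]],
])

```text
time: 20.55
tool_pos: [581.9, -305.4, 118.5]
tcp_rot: [180.0, 0.0, 95.1]
ft_force: [0.2, 0.1, -1.3]
finger_gap: 42.3
grip_force: 41.1
```

Run:
```python
from mat import *
s=optics.snapshot("wrist"); np.savez("w11.npz",**s); f=cv2.convertScaleAbs(s["frame"],alpha=1.2,beta=10); cv2.imwrite("pics/w11.png",f)
q=sense(); print(q["time"],q["tool_pos"].round(1),q["tcp_rot"].round(2),q["ft_force"].round(1),q["finger_gap"])
print(np.round(matfit(s,(523,-210,5.1)),2)); a=q["tool_pos"]
print("flask pred base/top",proj(s,(a[0],a[1],a[2]-101)).round(),proj(s,(a[0],a[1],a[2]-13)).round())
```

```text
20.6 [ 582.7 -305.9  119.8] [1.7989e+02 9.0000e-02 9.5090e+01] [ 0.9 -1.  -1.3] 42.065031157799005
[ 5.2261e+02 -2.1026e+02  5.0900e+00  1.0400e+00  2.7100e+03  1.2200e+03]
flask pred base/top [255. 229.] [256. 338.]
```

View pics/w11.png

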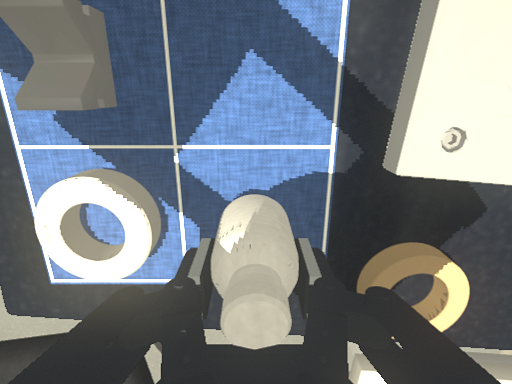

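The flask is centred on the back-right square, with lines at columns 180 and 328 and row 147. The tan ring (413,285) is clear and the refreshed mat fit agrees. Lowering.

servo_tool([
  [[0,0,-0.008,0,0.035],[0,0,-0.004,0,0.035],[0,0,0,0,0.035],[0,0,-0.001,0,0.035],[0,0,0,0,0.035]],
])

```text
time: 21.1
tool_pos: [582.5, -306.1, 107.3]
tcp_rot: [179.9, 0.1, 95.1]
ft_force: [-3.2, 1.3, 11.0]
finger_gap: 42.2
grip_force: 41.9
```

servo_tool([
  [[0,0,0.0005,0,0.045],[0,0,0,0,0.055],[0,0,0,0,0.065],[0,0,0,0,0.075],[0,0,0.015,0,0.075],[0,0,0.034,0,0.075],[0,0,0.04,0,0.075],[0,0,0.04,0,0.075],[-0.02,0.02,0.04,0,0.075],[-0.03,0.03,0.03,0,0.075]],
])

```text
time: 22.1
tool_pos: [533.3, -257.3, 307.7]
tcp_rot: [179.8, 0.2, 95.0]
ft_force: [0.3, 1.3, 0.3]
finger_gap: 74.6
grip_force: 0.0
```

servo_tool([
  [[-0.02,0.035,0.02,0,0.075],[-0.01,0.03,0,0,0.075],[0,0,0,0,0.075],[0,0,0,0,0.075]],
])

```text
time: 22.5
tool_pos: [502.8, -191.2, 324.7]
tcp_rot: [179.9, 0.1, 95.1]
ft_force: [-0.7, -0.6, 0.7]
finger_gap: 74.7
grip_force: 0.0
```

Run:
```python
from mat import *
s=optics.snapshot("wrist"); t=optics.snapshot("top"); np.savez("w12.npz",**s); np.savez("top1.npz",**t)
q=sense(); print(q["time"],q["tool_pos"].round(1))
W=cv2.resize(s["frame"],(400,300)); T=cv2.resize(t["frame"][150:270,110:375],(400,181))
c=cv2.resize(t["frame"][180:265,245:375],(400,261))
im=np.zeros((600,800,3),np.uint8); im[:300,:400]=W; im[:181,400:]=T; im[300:561,:400]=c
im[300:600,400:]=cv2.resize(optics.snapshot("scene")["frame"][130:270,180:370],(400,300))
cv2.imwrite("pics/fin.png",im)
```

```text
22.6 [ 502.9 -192.1  323.6]
```

View pics/fin.png

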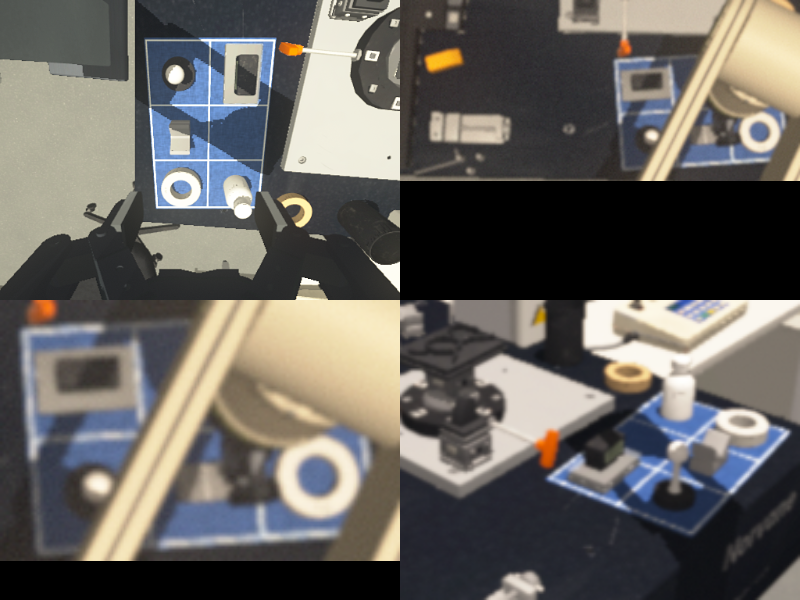

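All pieces stand where asked; the final composite shows the case with the thermometer on it, the vee block and the flask in their squares, and the sphere, ring, offcut and electrode in place. A quick numeric check of the case before handing in.

Run:
```python
from mat import *
s=dict(np.load("w12.npz")); f=s["frame"]; x=matfit(s,(523,-210,5.1)); print(np.round(x,2))
a=np.radians(x[2]); R=np.array([[np.cos(a),-np.sin(a)],[np.sin(a),np.cos(a)]]); loc=lambda u,v,z:((ray(s,u,v,z)[:2]-x[:2])@R).round(1)
h=cv2.cvtColor(f,cv2.COLOR_BGR2HSV); k=1.28
def m(b,fn,z,n):
    x0,y0,x1,y1=[int(t*k) for t in b]; M=np.zeros(h.shape[:2],np.uint8); M[y0:y1,x0:x1]=fn[y0:y1,x0:x1]
    for c in blobs(M,60):
        q=rect(s,c,z); print(n,q,((q[:2]-x[:2])@R).round(1),cv2.boundingRect(c))
bl=(h[...,1]<90); 
m((214,42,268,107),(bl&(h[...,2]>85)).astype(np.uint8),21,"case")
m((228,48,262,102),(h[...,2]<80).astype(np.uint8),53,"therm")
m((163,115,196,158),(bl&(h[...,2]>85)).astype(np.uint8),41,"vee")
```

```text
[ 5.2248e+02 -2.1024e+02  5.1500e+00  1.4000e+00  1.4340e+03  1.2810e+03]
case [ 563.7 -108.1   92.5   87.7   95.2] [50.2 98. ] (273, 55, 70, 81)
therm [ 563.1 -107.6   52.9   30.2   95.1] [49.7 98.6] (300, 71, 28, 51)
vee [ 474.2 -211.3   59.1   33.6   94.6] [-48.2   3.3] (216, 153, 28, 46)
```

```bash
python3 -c "
from bench import r
print(r.hand_in())"
```

```text
the job is handed in; nothing more can be done
None
```

The job is handed in at about 23 s: the case with the thermometer on top, the vee block and the flask stand in their squares (case, thermometer and vee block measured within about 3 mm of centre afterwards, flask last checked just before release), and the sphere, ring, offcut and electrode were not touched.

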